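# Dispense one bracket into a fresh box

### The job

Take the top grey box off the pile and stand it flat on the bench under the delivery lip of the bracket dispenser, so that what drops off the lip lands inside it. Then push the dispenser's sprung slide fully home once, so that exactly one bracket drops into the box, and let the slide spring all the way back. Leave the box there and the other boxes, the jar, the can and the tape roll where they are.

Things in the scene. Friction and masses are not known exactly. Their poses are not given: they have to be found in the camera images.
- dispenser: Fixed bench dispenser: steel deck 70 mm wide (x), 250 long (y), its top 86 mm and underside 78 mm above the bench. Origin: on the bench right below the middle of the deck's delivery edge (lip); z up; +y runs back along the deck, so brackets are pushed to -y and drop off at y = 0. Free under the deck from y = 0 to 115 mm; a grey column carries it behind that.
- lip (a point): Middle of the delivery edge of the deck, on its top, 86 mm above the bench; axes as dispenser. Behind it, from y = 30 to 102 mm, stands the magazine: aluminium corner posts, 62 mm wide, up to 152 mm above the bench, holding three stacked brackets. The sprung slide with its black push plate lies behind the magazine.
- pusher (a joint): Travel of the sprung slide in m: 0 at rest, 0.098 at its end stop (fully home), towards dispenser -y. The spring needs 6 N at rest rising to 12 N fully home, plus a newton or two for the bracket, and damping 15 N per m/s. The lowest bracket drops off the lip only late in the stroke; let go, the slide springs back by itself.
- push_face (a point): Middle of the outer face of the slide's black push plate (70 mm wide, 12 mm thick, from 87 to 153 mm above the bench): at rest at y = 242, z = 130 mm in the dispenser frame; moves with the slide. Push on this face towards dispenser -y. Axes as dispenser.
- box_top: Top one of three equal grey plastic stacking boxes, about 0.16 kg: open, 110 (x) by 140 (y) by 46 mm high, walls 9 mm thick all round (grip a wall from above, one finger inside), inner floor 10 mm above the underside. Its foot, 86 x 116 mm, 6 mm high, sits loosely inside the box below: they stack at 40 mm pitch. Origin: centre of the foot's underside; z up.
- box_mid: Middle box of the pile, the same as box_top.
- box_low: Lowest box of the pile, standing on the bench, the same as box_top.
- bracket1: Lowest steel bracket in the magazine, a flat block 46 (x) x 60 (y) x 18 (z) mm, about 0.12 kg, lying on the deck. Origin: its centre. The one to be dispensed.
- bracket2: The bracket next above it, same size. It comes down onto the deck in its place when the slide springs back, and stays in the magazine.
- jar: White jar standing on the bench, 64 mm diameter, 95 mm high; bystander. Origin: centre of the underside.
- can: Grey can with a pale label standing on the bench, 60 mm diameter, 110 mm high; bystander. Origin: centre of the underside.
- roll: Pale clear tape roll lying flat on the bench, 96 mm diameter, 45 mm high; bystander. Origin: centre of the underside.

How it is judged:
By the outcome, as a careful person would: the job done as asked, in the order asked, and still so for the second after the job is handed in, with the robot touching nothing.
It also fails if it takes over 58 s, if anything falls off the work surface, if the arm or the gripper's body presses on something with over 40 N, if the wrist force passes 120 N, or if a joint passes its speed limit or range.

### The arm

A 6-joint arm with a two-finger parallel gripper is mounted at the origin on the work surface. World frame = base frame: x ahead of the robot, y to its left, z up, the work surface at z = 0. Lengths are in m, angles in rad, forces in N, time in s.
With the tool pointing down it reaches from about 0.3 to 0.775 m from the base axis. Payload 14.6 kg.
Tool frame: the origin (TCP) lies midway between the tips of the shut fingers; the grasp point (between the pads) lies 19 mm behind it; z points along the fingers, y is the line along which they close (so a half turn about z gives the same grasp; the last joint's range is limited). The gripper opens to 94 mm and grips with 3 to 60 N. Pads are 16 mm wide; open, the fingers measure 119 mm over their backs; the gripper's body (75 mm by 177 mm) begins 78 mm behind the grasp point.
Start: joints at [1.084, 0.3, 1.521, -0, 1.321, -0.067], TCP at [0.224, 0.502, 0.205] pointing down, gripper open.
Joint ranges: [-3.03, 3.03], [-0.79, 2.21], [0.23, 2.52], [-1.04, 4.18], [0, 3.07], [-2.55, 2.55]. Speed limits (rad/s): [2.22, 2.22, 2.57, 3.14, 3.14, 3.14].

### API

Orientations are given as [roll, pitch, yaw] about the fixed x, y, z axes, in that order (R = Rz(yaw) Ry(pitch) Rx(roll)).
In Python, from station import telemetry, optics, ctrl gives the robot as it stands.
- The arm moves only by the tool carry_out, never from a script. Its argument "plan" is a list that holds one entry, the list of rows, each a list of 7 numbers: the shift along the tool's x, y, z in mm, then the turn, a rotation vector about the tool's x, y, z in rad, then the finger opening in mm, from 0 to 94. A call has 1 to 20 rows; each row shifts and turns the commanded pose from where the row before left it, along the tool's axes as they then stand; what a row does not reach is not made up. A row lasts 1/12 s, in which the tool goes at most 41.7 mm and 7.16 degrees, less where a joint would pass 70% of its speed; a pose out of reach is approached as far as the arm can. A call with a gripper value outside its range is refused whole. The fingers move at their own pace and stop on an object; "squeeze" is the grip in N (left out, the last holds). Time passes only in rows, so rows that do not move let the fingers close. It gives the time, the measured TCP pose, the force, the opening and the grip force at its end, in the units of the state.
- telemetry.get_obs(): the state, without advancing time (a new reading comes with each control period).
- optics.camera(name): name is "scene" or "top"; returns a dict with "pixels" (480x640x3 uint8, red, green, blue), "intrinsics" (3x3 intrinsics, pixels), "dist_coeffs" ([k1, k2, p1, p2, k3] as OpenCV has them; the pictures are not rectified), "origin" and "rotation" of the camera in the world. Camera axes: x right, y down, z forward; pixel columns grow to the right and rows downward; lengths in m; the calibration is good to about 2 mm. A picture is of the moment at which its call begins. There is no depth.
- ctrl.hand_in(): hands the job in; it is judged then, once.
The state is a dict: "time_s": time; "qpos": joint angles; "joint_vel": joint speeds; "tau": joint torques, N m; "ee_pos": TCP position; "eef_rot": TCP orientation; "force": force on the tool from outside, world axes, zero at the start; "moment": the same for the moment, N m; "grip_width": finger opening in m; "grip_force": force on a finger pad.
Only numpy, scipy, OpenCV 4.12 (cv2) and the standard library are available. Lean on these libraries where they do the work, as an engineer would, in place of code of your own. Each camera call takes 0.05 s, during which the arm holds its last target. There are 200 camera calls.

## Working session

There is one attempt and no reset: what is moved stays moved. The work goes in short steps, Python scripts to look and compute and a tool call to move; the robot and the scene stay as the last step left them, time stands still between calls to the robot, and variables do not carry over. Pictures are saved under pics/ and viewed, at most 10 in all, crops included, and the job is handed in when it is done.

Besides the shell and the picture viewer there is one more tool, called after "Emit:" as a command line: name --argument value ..., lists and objects as JSON in quotes. carry_out: Moves the arm, as the interface text tells. Its arguments: {"type":"object","properties":{"plan":{"type":"array","items":{"type":"array","items":{"type":"array","items":{"type":"number"}}}},"squeeze":{"type":"number"}},"required":["plan"]}

```bash
mkdir -p pics; cat > h.py <<'E'
import numpy as np, cv2
from station import telemetry, optics, ctrl
from scipy.spatial.transform import Rotation as R
def snap(n,f=None):
    c=optics.camera(n)
    if f: cv2.imwrite('pics/'+f,c['pixels'][:,:,::-1])
    return c
def ray(c,uv):
    p=cv2.undistortPoints(np.array(uv,float).reshape(-1,1,2),np.array(c['intrinsics']),np.array(c['dist_coeffs'])).reshape(-1,2)
    d=np.c_[p,np.ones(len(p))]@np.array(c['rotation']).T
    return np.array(c['origin']),d
def plane(c,uv,z):
    o,d=ray(c,uv); return o+d*((z-o[2])/d[:,2])[:,None]
def tri(c1,u1,c2,u2):
    o1,d1=ray(c1,u1);o2,d2=ray(c2,u2);out=[]
    for a,b in zip(d1,d2):
        s=np.linalg.lstsq(np.c_[a,-b],o2-o1,rcond=None)[0]
        p,q=o1+a*s[0],o2+b*s[1]; out.append(np.r_[(p+q)/2,np.linalg.norm(p-q)])
    return np.array(out)
E
python3 - <<'E'
from h import *
np.set_printoptions(precision=3,suppress=True)
for n in('scene','top'):
    c=snap(n,n+'0.png'); print(n,np.array(c['origin']),np.array(c['rotation']),c['rotation'] is not None and np.array(c['intrinsics']))
print(telemetry.get_obs())
E
```

```text
scene [ 1.415 -0.385  0.917] [-2.282  0.006  1.118] [[563.802   0.    323.084]
 [  0.    563.802 236.931]
 [  0.      0.      1.   ]]
top [ 0.377 -0.012  1.147] [-2.932 -0.005 -1.461] [[521.252   0.    322.037]
 [  0.    521.252 235.095]
 [  0.      0.      1.   ]]
{'time_s': 0.1, 'qpos': array([ 1.084,  0.3  ,  1.522, -0.   ,  1.321, -0.067]), 'joint_vel': array([-0.001,  0.   , -0.002, -0.   ,  0.001,  0.001]), 'tau': array([  0.002, -53.265, -35.328,   0.071,   0.024,  -0.   ]), 'ee_pos': array([0.224, 0.502, 0.205]), 'eef_rot': array([-3.141, -0.   ,  2.722]), 'force': array([-1.175, -0.257, -1.372]), 'moment': array([ 0.013,  0.022, -0.012]), 'grip_force': 0.0, 'grip_width': 0.09413599371710946}
```

View pics/scene0.png

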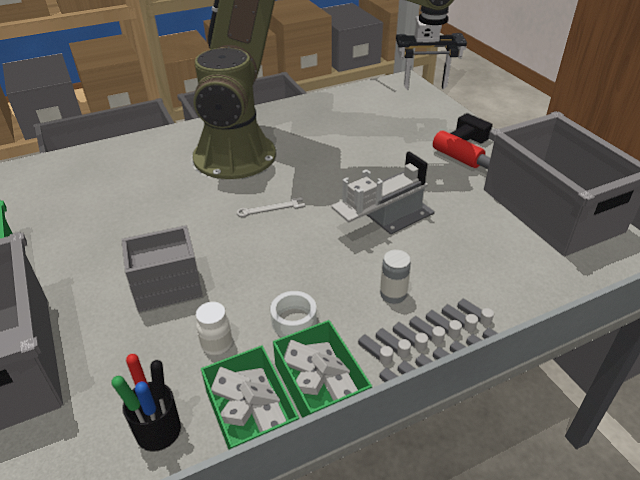

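View pics/top0.png

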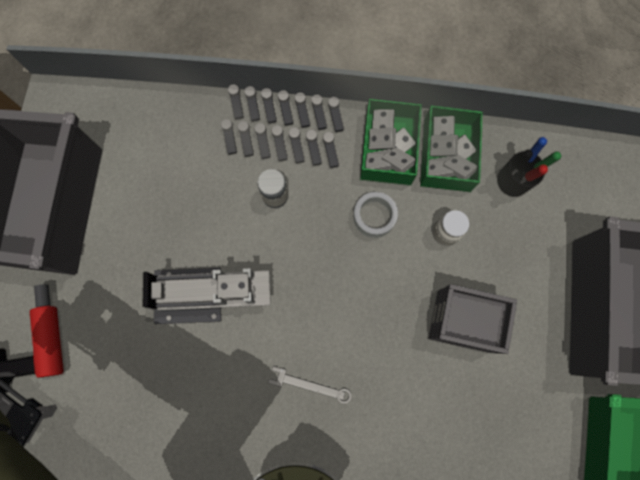

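```bash
sed -i "s/    return c$/    c['rotation']=R.from_euler('xyz',c['rotation']).as_matrix(); return c/" h.py
python3 - <<'E'
from h import *
def crop(f,x,y,w,k):
    h=int(w*.75);i=cv2.imread('pics/'+f)[y:y+h,x:x+w]
    i=cv2.resize(i,(400,300),interpolation=cv2.INTER_CUBIC); i=cv2.convertScaleAbs(i,alpha=1.4)
    s=400/w
    for g in range((x+9)//10*10,x+w,10): cv2.line(i,(int((g-x+.5)*s),0),(int((g-x+.5)*s),12 if g%50==0 else 6),(0,255,255),1)
    for g in range((y+9)//10*10,y+h,10): cv2.line(i,(0,int((g-y+.5)*s)),(12 if g%50==0 else 6,int((g-y+.5)*s)),(0,255,255),1)
    return i
a=crop('top0.png',425,275,100,4);b=crop('top0.png',135,240,145,4)
c=crop('scene0.png',110,220,110,4);d=crop('scene0.png',325,145,120,4)
cv2.imwrite('pics/comp.png',np.vstack([np.hstack([a,b]),np.hstack([c,d])]))
E
```

```text
(no output)
```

View pics/comp.png

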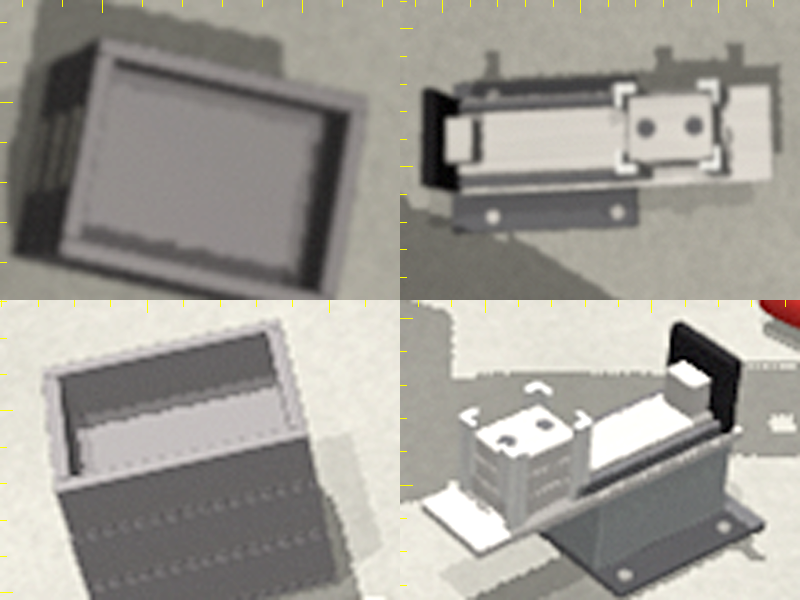

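```bash
python3 - <<'E'
from h import *
np.set_printoptions(precision=4,suppress=True)
t=snap('top');s=snap('scene')
T=[(449.5,284.5),(516.3,298.8),(507.8,348.5),(440,338.3),(268.6,270.7),(269.3,304.7),(143.2,272.1),(142.5,307.3)]
S=[(194.8,257.2),(126,271.8),(121.9,239.3),(186,225.5),(349.4,221),(331.4,205.1),(427.1,161.9),(408.5,151.1)]
P=tri(t,T,s,S);print(P)
print('plane');
B=plane(t,T[:4],.126);L=plane(t,T[4:6],.086);F=plane(t,T[6:],.153);print(B,L,F)
def ang(v):return np.degrees(np.arctan2(v[1],v[0]))
for Q in(B,plane(s,S[:4],.126)):
  print('box',Q.mean(0),ang(Q[0]-Q[1]),ang(Q[3]-Q[2]),'y;',ang(Q[0]-Q[3]),ang(Q[1]-Q[2]),'x',[np.linalg.norm(Q[i]-Q[(i+1)%4]) for i in range(4)])
for L,F in((L,F),(plane(s,S[4:6],.086),plane(s,S[6:],.153))):
  print('lip',L.mean(0),'face',F.mean(0),ang(F.mean(0)-L.mean(0)),np.linalg.norm((F.mean(0)-L.mean(0))[:2]))
# bystanders rough
print(plane(t,[(272,181)],.11),plane(t,[(455,223)],.095),plane(t,[(376,214)],.045))
E
```

```text
[[ 0.5234 -0.2546  0.1236  0.0036]
 [ 0.508  -0.3911  0.1271  0.0031]
 [ 0.4084 -0.3783  0.1309  0.001 ]
 [ 0.4159 -0.2429  0.1251  0.003 ]
 [ 0.5177  0.111   0.0837  0.0057]
 [ 0.4481  0.0996  0.0867  0.0041]
 [ 0.4776  0.3455  0.1554  0.0045]
 [ 0.41    0.3361  0.1511  0.0035]]
plane
[[ 0.5225 -0.2558  0.126 ]
 [ 0.5078 -0.3931  0.126 ]
 [ 0.4084 -0.3805  0.126 ]
 [ 0.4154 -0.2442  0.126 ]] [[0.5163 0.108  0.086 ]
 [0.4474 0.0977 0.086 ]] [[0.4769 0.3441 0.153 ]
 [0.4092 0.3338 0.153 ]]
box [ 0.4635 -0.3184  0.126 ] 83.86544722033192 87.03537072866293 y; -6.178805887603378 -7.204089537974297 x [np.float64(0.13807811241847934), np.float64(0.10019412636650481), np.float64(0.1364999606791941), np.float64(0.10772479292471095)]
box [ 0.4638 -0.3156  0.126 ] 81.98022037848861 83.5135832047623 y; -6.080091074892622 -6.469431278074396 x [np.float64(0.13767826188058557), np.float64(0.1059207620078184), np.float64(0.13688306118184793), np.float64(0.10960765105681054)]
lip [0.4818 0.1029 0.086 ] face [0.443  0.3389 0.153 ] 99.33101789120147 0.23923248877081355
lip [0.4843 0.1072 0.086 ] face [0.4435 0.3434 0.153 ] 99.78766452245267 0.23962282742759097
[[0.7008 0.1229 0.11  ]] [[ 0.6573 -0.2671  0.095 ]] [[ 0.6713 -0.1043  0.045 ]]
```

Emit:
carry_out --plan '[[[0,0,-3,0,0,0.12,94],[0,0,-3,0,0,0.12,94],[0,0,-3,0,0,0.12,94],[0,0,-3,0,0,0.12,94],[0,0,-3,0,0,0.12,94],[0,0,-3,0,0,0.12,94],[0,0,-3,0,0,0.12,94],[0,0,-3,0,0,0.12,94],[0,0,-3,0,0,0.12,94],[0,0,-3,0,0,0.12,94],[0,0,-3,0,0,0.12,94],[0,0,-3,0,0,0.12,94],[0,0,-3,0,0,0.12,94],[0,0,-3,0,0,0.12,94],[0,0,-3,0,0,0.12,94],[0,0,-3,0,0,0.12,94],[0,0,-3,0,0,0.12,94],[0,0,-3,0,0,0.12,94],[0,0,-3,0,0,0.12,94],[0,0,-3,0,0,0.12,94]]]' --squeeze 40

```text
time_s: 1.87
ee_pos: [0.2241, 0.5022, 0.2654]
eef_rot: [3.141, 0.0, 0.316]
force: [-0.0, 0.2, -1.1]
grip_width: 0.094
grip_force: 0.0
```

```bash
cat >> h.py <<'E'
def to(x,y,z,yaw):
    "remaining shift in tool axes (mm) and tool-z turn (rad)"
    o=telemetry.get_obs(); M=R.from_euler('xyz',o['eef_rot']); W=R.from_euler('xyz',[np.pi,0,np.radians(yaw)])
    print('t',round(o['time_s'],2),'tcp',np.round(o['ee_pos'],4),'rpy',np.round(o['eef_rot'],3),'F',np.round(o['force'],1),'g',round(o['grip_width'],4),round(o['grip_force'],1))
    print('shift',np.round(M.inv().apply(np.array([x,y,z])-o['ee_pos'])*1e3,1),'after-turn axes',np.round(W.inv().apply(np.array([x,y,z])-o['ee_pos'])*1e3,1),'turn',np.round((M.inv()*W).as_rotvec(),3))
E
python3 -c "
from h import *
to(.457,-.382,.2,-6)"
```

```text
t 1.87 tcp [0.2241 0.5022 0.2654] rpy [3.141 0.    0.316] F [-0.   0.2 -1.1] g 0.094 0.0
shift [-53.3 912.7  65.7] after-turn axes [324.  855.   65.4] turn [0.    0.    0.421]
```

Emit:
carry_out --plan '[[[0,0,0,0,0,0.105,94],[0,0,0,0,0,0.105,94],[0,0,0,0,0,0.105,94],[0,0,0,0,0,0.106,94],[14,37,0,0,0,0,94],[14,37,0,0,0,0,94],[14,37,0,0,0,0,94],[14,37,0,0,0,0,94],[14,37,0,0,0,0,94],[14,37,0,0,0,0,94],[14,37,0,0,0,0,94],[14,37,0,0,0,0,94],[14,37,0,0,0,0,94],[14,37,0,0,0,0,94],[14,37,0,0,0,0,94],[14,37,0,0,0,0,94],[14,37,0,0,0,0,94],[14,37,0,0,0,0,94],[14,37,0,0,0,0,94],[14,37,0,0,0,0,94]]]'

```text
time_s: 3.53
ee_pos: [0.4778, -0.1242, 0.2395]
eef_rot: [-3.116, 0.039, -0.021]
force: [0.9, 0.6, -0.1]
grip_width: 0.094
grip_force: 0.0
```

Emit:
carry_out --plan '[[[14,37,0,0,0,0,94],[14,37,0,0,0,0,94],[14,37,5,0,0,0,94],[14,37,10,0,0,0,94],[14,37,15,0,0,0,94],[14,37,20,0,0,0,94],[14,37,15,0,0,0,60],[0,0,0,0,0,0,60],[0,0,0,0,0,0,60],[0,0,0,0,0,0,60]]]'

```text
time_s: 4.37
ee_pos: [0.5664, -0.3775, 0.1662]
eef_rot: [-3.116, 0.039, -0.021]
force: [-0.0, 0.2, -0.4]
grip_width: 0.0708
grip_force: 0.0
```

```bash
python3 - <<'E'
from h import *
to(.457,-.382,.098,-6)
a=snap('top')['pixels'][255:375,410:530,::-1];b=snap('scene')['pixels'][195:315,80:220,::-1]
cv2.imwrite('pics/pile1.png',np.hstack([cv2.resize(a,(370,370),interpolation=2),cv2.resize(b,(430,370),interpolation=2)]))
E
```

```text
t 4.37 tcp [ 0.5664 -0.3775  0.1662] rpy [-3.116  0.039 -0.021] F [-0.   0.2 -0.4] g 0.0708 0.0
shift [-106.6    8.5   72.2] after-turn axes [-108.3   15.9   68.2] turn [-0.024  0.04   0.084]
```

View pics/pile1.png

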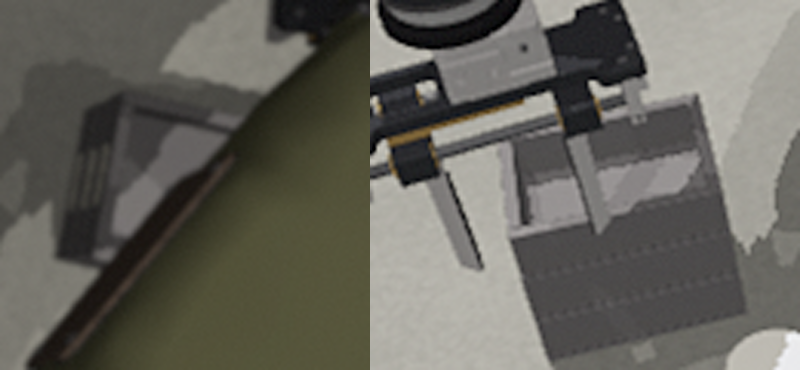

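The tool sits above the +x edge of the pile, slightly tilted (a reach limit on the way). Straighten it, then centre on the wall.

Emit:
carry_out --plan '[[[0,0,0,-0.024,0.04,0.084,60],[-27,4,0,0,0,0,60],[-27,4,0,0,0,0,60],[-27,4,0,0,0,0,60],[-27,4,0,0,0,0,60],[0,0,0,0,0,0,60],[0,0,0,0,0,0,60]]]'

```text
time_s: 5.05
ee_pos: [0.4571, -0.3822, 0.1682]
eef_rot: [3.14, -0.003, -0.105]
force: [-0.2, 0.9, -0.3]
grip_width: 0.0597
grip_force: 0.0
```

```bash
python3 - <<'E'
from h import *
to(.457,-.382,.098,-6)
b=snap('scene')['pixels'][195:315,80:220,::-1]
cv2.imwrite('pics/pile2.png',cv2.resize(b,(700,600),interpolation=2))
E
```

```text
t 5.05 tcp [ 0.4571 -0.3822  0.1682] rpy [ 3.14e+00 -3.00e-03 -1.05e-01] F [-0.2  0.9 -0.3] g 0.0597 0.0
shift [-0.3 -0.3 70.2] after-turn axes [-0.1 -0.2 70.2] turn [ 0.002 -0.003 -0.001]
```

View pics/pile2.png

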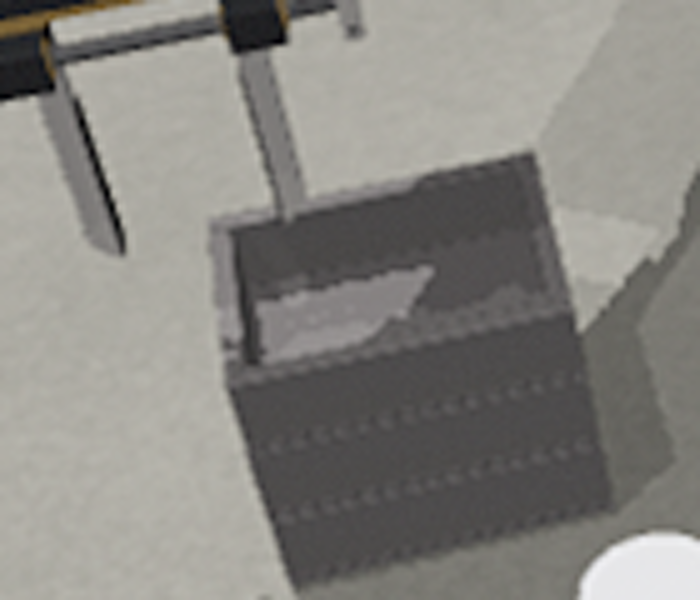

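Emit:
carry_out --plan '[[[0,0,20,0,0,0,60],[0,0,20,0,0,0,40],[0,0,20,0,0,0,40],[0,0,10,0,0,0,40],[0,0,0,0,0,0,30],[0,0,0,0,0,0,20],[0,0,0,0,0,0,0],[0,0,0,0,0,0,0],[0,0,0,0,0,0,0],[0,0,0,0,0,0,0],[0,0,0,0,0,0,0],[0,0,0,0,0,0,0]]]'

```text
time_s: 6.1
ee_pos: [0.4578, -0.3827, 0.0971]
eef_rot: [3.141, -0.002, -0.105]
force: [0.8, 1.4, 6.7]
grip_width: 0.0085
grip_force: 40.0
```

Emit:
carry_out --plan '[[[0,0,-4,0,0,0,0],[0,0,-6,0,0,0,0],[0,0,-10,0,0,0,0],[0,0,-15,0,0,0,0],[0,0,-15,0,0,0,0],[0,0,-10,0,0,0,0],[0,0,0,0,0,-0.09,0],[0,0,0,0,0,-0.09,0],[0,0,0,0,0,-0.09,0],[0,0,0,0,0,0,0]]]'

```text
time_s: 6.93
ee_pos: [0.4573, -0.3826, 0.1565]
eef_rot: [3.141, -0.0, 0.169]
force: [-0.1, -0.4, -2.3]
grip_width: 0.0088
grip_force: 40.0
```

```bash
python3 - <<'E'
from h import *
to(.5095,-.053,.1,9.5)
snap('scene','lift.png')
E
```

```text
t 6.93 tcp [ 0.4573 -0.3826  0.1565] rpy [ 3.141 -0.     0.169] F [-0.1 -0.4 -2.3] g 0.0088 40.0
shift [ 107.  -316.1   56.4] after-turn axes [ 105.9 -316.4   56.5] turn [ 0.001 -0.     0.003]
```

View pics/lift.png

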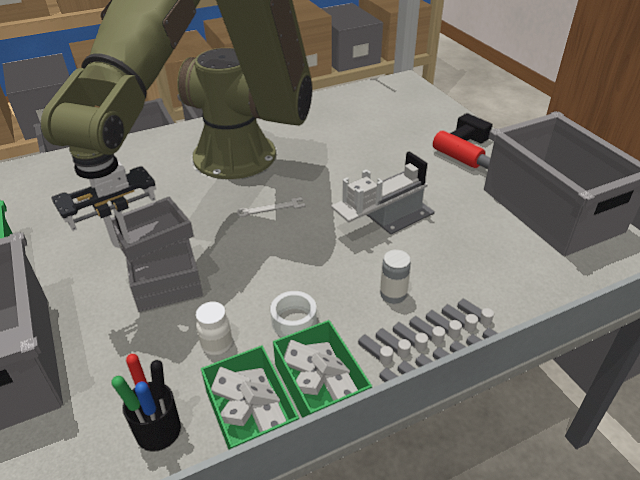

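The top box hangs level from the gripper at about (150,225); the other two stay in place.

Emit:
carry_out --plan '[[[5,-14,0,0,0,0,0],[9,-26,0,0,0,0,0],[9,-28,0,0,0,0,0],[9,-28,0,0,0,0,0],[9,-28,0,0,0,0,0],[9,-28,0,0,0,0,0],[9,-28,0,0,0,0,0],[9,-28,0,0,0,0,0],[9,-28,0,0,0,0,0],[9,-28,0,0,0,0,0],[9,-26,10,0,0,0,0],[7,-16,15,0,0,0,0],[4,-10,20,0,0,0,0],[0,0,20,0,0,0,0],[0,0,20,0,0,0,0],[0,0,20,0,0,0,0],[0,0,15,0,0,0,0],[0,0,0,0,0,0,0],[0,0,0,0,0,0,0]]]'

```text
time_s: 8.57
ee_pos: [0.5097, -0.0529, 0.0361]
eef_rot: [-3.142, 0.001, 0.164]
force: [0.4, -0.1, -1.6]
grip_width: 0.0091
grip_force: 40.0
```

```bash
python3 - <<'E'
from h import *
to(.4996,.006,.018,9.5)
a=snap('top')['pixels'][220:340,215:375,::-1];b=snap('scene')['pixels'][140:290,230:430,::-1]
cv2.imwrite('pics/place1.png',np.hstack([cv2.resize(a,(400,300),interpolation=2),cv2.resize(b,(400,300),interpolation=2)]))
E
```

```text
t 8.57 tcp [ 0.5097 -0.0529  0.0361] rpy [-3.142e+00  1.000e-03  1.640e-01] F [ 0.4 -0.1 -1.6] g 0.0091 40.0
shift [ -0.3 -59.8  18.1] after-turn axes [ -0.2 -59.8  18.1] turn [-0.     0.001 -0.002]
```

View pics/place1.png

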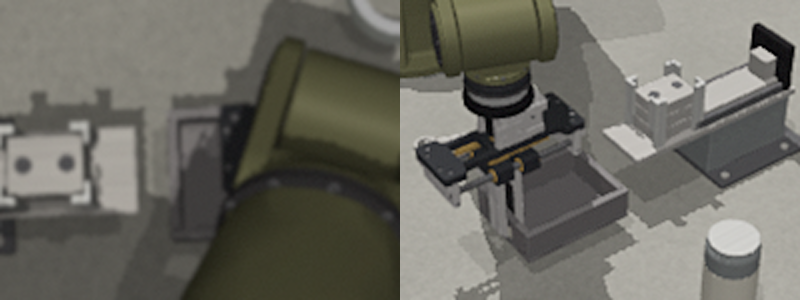

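The box hangs in front of the lip, in line with it (rim about 14 mm below the deck). Slide it in and set it down.

Emit:
carry_out --plan '[[[0,0,8,0,0,0,0],[0,-10,0,0,0,0,0],[0,-15,0,0,0,0,0],[0,-15,0,0,0,0,0],[0,-12,0,0,0,0,0],[0,-8,0,0,0,0,0],[0,0,4,0,0,0,0],[0,0,4,0,0,0,0],[0,0,2,0,0,0,0],[0,0,1,0,0,0,0],[0,0,0,0,0,0,0]]]'

```text
time_s: 9.58
ee_pos: [0.5001, 0.0053, 0.0171]
eef_rot: [-3.142, 0.0, 0.164]
force: [-3.8, 2.6, 5.5]
grip_width: 0.0087
grip_force: 40.0
```

Emit:
carry_out --plan '[[[0,0,0,0,0,0,40],[0,0,0,0,0,0,40],[0,0,0,0,0,0,40],[0,0,-10,0,0,0,40],[0,0,-25,0,0,0,40],[0,0,-40,0,0,0,40],[0,0,-40,0,0,0,40],[0,0,-40,0,0,0,40],[0,0,-40,0,0,0,20],[0,0,-20,0,0,-0.12,0],[0,0,0,0,0,-0.12,0],[0,0,0,0,0,-0.12,0],[0,0,0,0,0,-0.12,0],[0,0,0,0,0,-0.12,0],[0,0,0,0,0,-0.12,0],[0,0,0,0,0,-0.12,0],[0,0,0,0,0,-0.12,0],[0,0,0,0,0,-0.12,0],[0,0,0,0,0,-0.12,0]]]'

```text
time_s: 11.17
ee_pos: [0.5, 0.0057, 0.2328]
eef_rot: [3.141, 0.0, 1.371]
force: [-0.6, 0.6, -0.4]
grip_width: 0.0006
grip_force: 0.0
```

```bash
python3 - <<'E'
from h import *
to(.437,.381,.118,99.5)
E
```

```text
t 11.17 tcp [0.5    0.0057 0.2328] rpy [3.141 0.    1.371] F [-0.6  0.6 -0.4] g 0.0006 0.0
shift [ 355.3 -136.4  114.6] after-turn axes [ 3.805e+02 -2.000e-01  1.148e+02] turn [ 0.001  0.    -0.366]
```

Emit:
carry_out --plan '[[[0,0,0,0,0,-0.12,0],[0,0,0,0,0,-0.12,0],[0,0,0,0,0,-0.125,0],[20,0,0,0,0,0,0],[35,0,0,0,0,0,0],[35,0,0,0,0,0,0],[35,0,0,0,0,0,0],[35,0,0,0,0,0,0],[35,0,0,0,0,0,0],[35,0,0,0,0,0,0],[35,0,0,0,0,0,0],[35,0,0,0,0,0,0],[35,0,0,0,0,0,0],[25,0,0,0,0,0,0],[20,0,0,0,0,0,0],[0,0,0,0,0,0,0]]]'

```text
time_s: 12.5
ee_pos: [0.4388, 0.3837, 0.2322]
eef_rot: [3.141, -0.0, 1.733]
force: [-0.6, -0.4, 0.1]
grip_width: 0.0004
grip_force: 0.0
```

```bash
python3 - <<'E'
from h import *
to(.437,.381,.118,99.5)
t=snap('top');a=t['pixels'][230:390,215:375,::-1];b=snap('scene')['pixels'][70:290,250:470,::-1]
cv2.imwrite('pics/place2.png',np.hstack([cv2.resize(a,(400,400),interpolation=2),cv2.resize(b,(400,400),interpolation=2)]))
E
```

```text
t 12.5 tcp [0.4388 0.3837 0.2322] rpy [ 3.141 -0.     1.733] F [-0.6 -0.4  0.1] g 0.0004 0.0
shift [ -2.4  -2.2 114.2] after-turn axes [ -2.3  -2.2 114.2] turn [ 0.    -0.    -0.004]
```

View pics/place2.png

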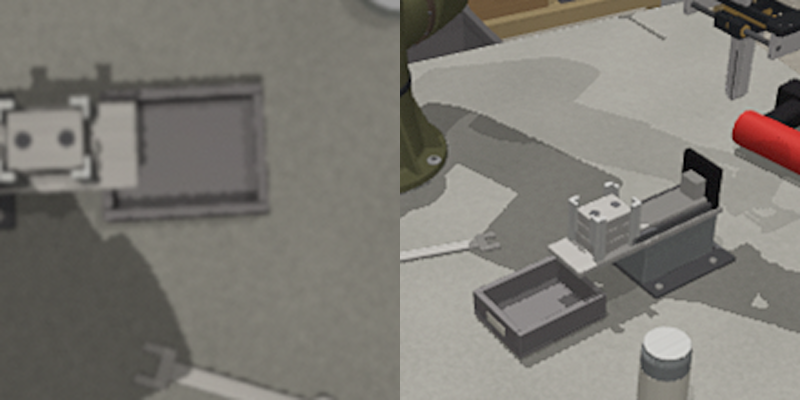

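The box stands flat, centred under the lip; the fingers are behind the push plate. Lower them.

Emit:
carry_out --plan '[[[-2,-2,20,0,0,0,0],[0,0,30,0,0,0,0],[0,0,30,0,0,0,0],[0,0,24,0,0,0,0],[0,0,10,0,0,0,0],[-10,0,0,0,0,0,0],[-8,0,0,0,0,0,0],[-4,0,0,0,0,0,0],[0,0,0,0,0,0,0]]]'

```text
time_s: 13.35
ee_pos: [0.4428, 0.3561, 0.1198]
eef_rot: [3.139, -0.001, 1.729]
force: [0.0, 0.8, 0.4]
grip_width: 0.0004
grip_force: 0.0
```

Emit:
carry_out --plan '[[[-4,0,0,0,0,0,0],[-6,0,0,0,0,0,0],[-6,0,0,0,0,0,0],[-4,0,0,0,0,0,0],[0,0,0,0,0,0,0]]]'

```text
time_s: 13.77
ee_pos: [0.4454, 0.3381, 0.1194]
eef_rot: [3.139, -0.003, 1.73]
force: [-1.6, 6.5, 4.3]
grip_width: 0.0003
grip_force: 3.5
```

```bash
python3 -c "
from h import *
o=telemetry.get_obs();d=np.array([-np.sin(np.radians(9.5)),np.cos(np.radians(9.5))])
print('y_disp',(o['ee_pos'][:2]-[.483,.105])@d);to(.483+d[0]*.152,.105+d[1]*.152,.118,99.5)"
```

```text
y_disp 0.23611197004809692
t 13.77 tcp [0.4454 0.3381 0.1194] rpy [ 3.139e+00 -3.000e-03  1.730e+00] F [-1.6  6.5  4.3] g 0.0003 3.5
shift [-84.1  -0.9   1.2] after-turn axes [-84.1  -1.4   1.4] turn [ 0.003 -0.003 -0.006]
```

Emit:
carry_out --plan '[[[-6,0,0,0,0,0,0],[-8,0,0,0,0,0,0],[-8,0,0,0,0,0,0],[-8,0,0,0,0,0,0],[-8,0,0,0,0,0,0],[-8,0,0,0,0,0,0],[-8,0,0,0,0,0,0],[-8,0,0,0,0,0,0],[-8,0,0,0,0,0,0],[-5,0,0,0,0,0,0],[-2,0,0,0,0,0,0],[0,0,0,0,0,0,0]]]'

```text
time_s: 14.77
ee_pos: [0.4575, 0.2625, 0.1194]
eef_rot: [3.139, -0.003, 1.73]
force: [-1.5, 12.0, 3.8]
grip_width: 0.0007
grip_force: 5.8
```

Not at the stop yet (12 N, smooth); continue in small steps.

Emit:
carry_out --plan '[[[-4,0,0,0,0,0,0],[-3,0,0,0,0,0,0],[0,0,0,0,0,0,0]]]'

```text
time_s: 15.02
ee_pos: [0.4585, 0.2569, 0.1194]
eef_rot: [3.138, -0.005, 1.73]
force: [-2.8, 21.6, 3.0]
grip_width: 0.0003
grip_force: 10.7
```

Emit:
carry_out --plan '[[[-3,0,0,0,0,0,0],[0,0,0,0,0,0,0]]]'

```text
time_s: 15.18
ee_pos: [0.4585, 0.2568, 0.1196]
eef_rot: [3.137, -0.01, 1.731]
force: [-6.0, 44.2, -1.8]
grip_width: 0.0
grip_force: 22.3
```

Firmly on the end stop. Back off with the slide following.

Emit:
carry_out --plan '[[[4,0,0,0,0,0,0],[6,0,0,0,0,0,0],[8,0,0,0,0,0,0],[8,0,0,0,0,0,0],[8,0,0,0,0,0,0],[8,0,0,0,0,0,0],[8,0,0,0,0,0,0],[8,0,0,0,0,0,0],[8,0,0,0,0,0,0],[8,0,0,0,0,0,0],[8,0,0,0,0,0,0],[8,0,0,0,0,0,0],[8,0,0,0,0,0,0],[8,0,0,0,0,0,0],[10,0,0,0,0,0,0],[10,0,0,0,0,0,0],[0,0,-30,0,0,0,0],[0,0,-40,0,0,0,0],[0,0,-40,0,0,0,0],[0,0,0,0,0,0,0]]]'

```text
time_s: 16.85
ee_pos: [0.4403, 0.3774, 0.2356]
eef_rot: [3.132, -0.004, 1.73]
force: [0.0, 0.9, 0.5]
grip_width: 0.0004
grip_force: 0.0
```

```bash
python3 - <<'E'
from h import *
to(.437,.381,.118,99.5)
a=snap('top')['pixels'][160:360,130:530,::-1];b=snap('scene')['pixels'][100:350,100:480,::-1]
cv2.imwrite('pics/end.png',np.vstack([cv2.resize(a,(500,250),interpolation=2),cv2.resize(b,(500,329),interpolation=2)]))
E
```

```text
t 16.85 tcp [0.4403 0.3774 0.2356] rpy [ 3.132 -0.004  1.73 ] F [0.  0.9 0.5] g 0.0004 0.0
shift [  3.5  -3.8 117.6] after-turn axes [  4.1  -2.6 117.6] turn [ 0.009 -0.004 -0.007]
```

View pics/end.png

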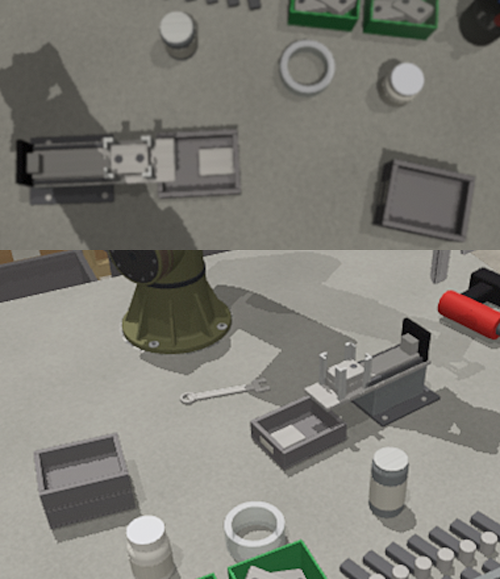

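One bracket lies flat in the box at (215,162) in the picture. The slide is back at rest, two brackets remain in the magazine, and the pile, jar, can and roll are where they were.

```bash
python3 -c "
from h import *
print(ctrl.hand_in())"
```

```text
the job is handed in; nothing more can be done
None
```

Job handed in at about 17 s: the top box stands flat under the lip with one bracket in it, the slide went home once and sprang back, and the other boxes, jar, can and tape roll look unmoved in the last pictures.

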